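# Clamp a brass sheet in the disc cutter with its wing screw

## Task

With a fingertip, push the brass sheet into the slot of the disc cutter until it is fully home against the stop inside. Then run the cutter's loose wing screw all the way down, clockwise seen from above, by flicking its wings round with repeated strokes of a fingertip until it stops, so that the guide plate clamps the sheet. Only push: do not pinch the wings or force them once the screw has stopped, do not lift the sheet, and leave the other things on the bench where they are.

Things in the scene. Friction and masses are not known exactly. Their poses are not given: they have to be found in the camera images.
- cutter: Disc cutter, fixed: dark steel base plate 22 mm thick (x -86 to +60, y -55 to +55 mm), over it a bright steel guide plate 16 mm thick (x -58 to +58 mm), a slot between. Origin on the bench under the screw axis; z up, x from the open front, where the sheet goes in, to the rear. Guide plate's top is 40 mm above the bench when clamped, up to 2.8 mm higher at the start.
- slot_stop (a point): Middle between the two stop pins in the slot, at x = -14 mm, z = 23 mm in the cutter's frame: the sheet's inner edge meets them here. Axes as the cutter's. Three holes in the guide plate at cutter x = -38 mm (8, 18, 12 mm) let the sheet be seen. Two 5 mm high rails on the base plate, 62 mm apart (cutter x -86 to -60 mm), guide the sheet's sides.
- pillar_left (a point): Top centre of a fixed upright steel pillar, 14 mm diameter, at x = +38, y = +26 mm in the cutter's frame, 80 mm above the bench. A finger turning the wings can hardly pass between the pillars and the screw: the front and both sides of the screw are free.
- pillar_right (a point): The same for the other pillar, at x = +38, y = -26 mm in the cutter's frame.
- sheet: Loose brass sheet 84 (x) x 60 x 2 mm, 86 g, flat on the base plate (underside 22 mm above the bench), partly in the slot. Origin at the centre of its underside, x as the cutter's. Home: origin at cutter x = -56 mm, outer edge at -98 mm, 12 mm in front of the base plate; at the start 10 to 22 mm farther out. Below its overhanging outer edge is free space, so a fingertip can push on that edge.
- wing_screw (a joint): Angle of the brass wing screw, rad: 0 fully down (hard stop), growing as it is unscrewed (counterclockwise from above); 5 to 10 at the start. It turns lightly (0.03 Nm, 1 to 2 N at a wing), stays where it is left, and sinks 1.75 mm a turn with the guide plate. At value q its two opposite wings stand at 90 and 270 degrees plus q, counterclockwise from the cutter's x axis.
- wing_hub (a point): Point on the wing screw's vertical axis at its underside, on the guide plate's top. x points along one wing and turns with the screw; z up. Flange 26 mm diameter, 4 mm high; hub 20 tapering to 14 mm diameter, 21 mm high. Two upright flat wings 5 mm thick reach out to 32 mm from the axis (64 mm span); 21 mm out, they fill heights 10 to 32 mm above this point.
- punch: Bystander: steel punch, 18 mm diameter, 60 mm high, standing beside the cutter. Origin at the centre of its foot.
- punch_small: Bystander: steel punch, 12 mm diameter, 60 mm high, standing beside the cutter. Origin at the centre of its foot.
- graver: Bystander: graver lying beside the cutter, 120 mm long, 27 mm across its mushroom-shaped wooden handle. Origin under the handle, x towards the tip.
- loupe: Bystander: steel loupe lying beside the cutter, about 60 x 26 mm, 16 mm high. Origin under the lens.
- jar: Bystander: glass jar with a black lid, 52 mm diameter, 62 mm high. Origin at the centre of its foot.
- hammer: Bystander: small hammer lying on the bench, 240 mm long. x along the handle to the head.
- bur_block: Bystander: cream block 70 x 120 x 55 mm with rows of burs on top (80 mm high in all). Origin at the centre of its underside.
- slab: Fixed white stone slab 200 x 170 x 24 mm with cut gems on it. Origin at the centre of its underside.
Not all that is in view belongs to the job. There is more than one size of the sheet; the job needs the largest.

How it is judged:
By the outcome, as a careful person would: the job done as asked, in the order asked, and still so for the second after the job is handed in, with the robot touching nothing.
It also fails if it takes over 67 s, if anything falls off the work surface, if the arm or the gripper's body presses on something with over 40 N, if the wrist force passes 120 N, or if a joint passes its speed limit or range.

## Robot

A 6-joint arm with a two-finger parallel gripper is mounted at the origin on the work surface. World frame = base frame: x ahead of the robot, y to its left, z up, the work surface at z = 0. Lengths are in m, angles in rad, forces in N, time in s.
With the tool pointing down it reaches from about 0.375 to 0.925 m from the base axis. Payload 5.7 kg.
Tool frame: the origin (TCP) lies midway between the tips of the shut fingers; the grasp point (between the pads) lies 19 mm behind it (pinch_z is the distance from the TCP to the grasp point, in m); z points along the fingers, y is the line along which they close (so a half turn about z gives the same grasp; the last joint's range is limited). The gripper opens to 85 mm and grips with 20 to 120 N. Pads are 22 mm wide; open, the fingers measure 114 mm over their backs; the gripper's body (76 mm by 85 mm) begins 54 mm behind the grasp point. The pads swing forward as they close: fully open they stand 13 mm farther back than shut.
Start: joints at [1.035, 0.359, 1.51, -0, 1.272, -0.115], TCP at [0.245, 0.548, 0.231] pointing down, gripper open.
Joint ranges: [-2.97, 2.97], [-1.01, 2.36], [0.21, 2.38], [-0.96, 4.11], [0.2, 2.71], [-2.98, 2.98]. Speed limits (rad/s): [2.39, 2.39, 3.14, 3.14, 3.14, 3.14].

## Interface

Orientations are given as a 3x3 rotation matrix whose columns are the frame's x, y, z axes.
In Python, from station import get_state, get_image, camera_model, close_job, pinch_z gives the robot as it stands.
- The arm moves only by the tool drive_tool, never from a script. Its argument "plan" is a list of rows, each an object of numbers: "x", "y", "z": the shift along the tool's x, y, z normalised to -1 to 1, where 1 is 0.25 m; "twist": the turn about the tool's z normalised to -1 to 1, where 1 is 45 degrees; "grip": the closure, from -1 (fully open) to 1 (shut). In form: [{"x": .., "y": .., "z": .., "twist": .., "grip": ..}, ...]. A call has 1 to 5 rows; each row shifts and turns the commanded pose from where the row before left it, along the tool's axes as they then stand; what a row does not reach is not made up. A row lasts 1/12 s, in which the tool goes at most 41.7 mm and 7.16 degrees, less where a joint would pass 70% of its speed; a pose out of reach is approached as far as the arm can. A call with a number of a shift or a turn outside -1 to 1 is refused whole. A call with a gripper value outside its range is refused whole. The fingers move at their own pace and stop on an object; "squeeze" is the grip in N (left out, the last holds). Time passes only in rows, so rows that do not move let the fingers close. It gives the time, the measured TCP pose, the force, the opening and the grip force at its end, in the units of the state.
- get_state(): the state, without advancing time (a new reading comes with each control period).
- get_image(name): name is "side" or "top" or "wrist"; returns the picture (384x512x3 uint8, blue, green, red); there is no depth.
- camera_model(name): a dict with "fx", "fy", "cx", "cy" (pixels), "distortion" ([k1, k2, p1, p2, k3] as OpenCV has them; the pictures are not rectified), "R" (3x3) and "t" (3): a world point X has camera coordinates R X + t. Camera axes: x right, y down, z forward; pixel columns grow to the right and rows downward; lengths in m; the calibration is good to about 2 mm. A picture is of the moment at which its call begins: read the wrist's pose just before it. camera_model takes no time and is no camera call; for the wrist camera it gives the pose at the moment of the call.
- close_job(): hands the job in; it is judged then, once.
The state is a dict: "clock": time; "joint_pos": joint angles; "dq": joint speeds; "joint_torque": joint torques, N m; "ee_pos": TCP position; "tcp_rot": TCP orientation; "wrist_force": force on the tool from outside, world axes, zero at the start; "ft_torque": the same for the moment, N m; "grip_width": finger opening in m; "finger_force": force on a finger pad.
Only numpy, scipy, OpenCV 4.12 (cv2) and the standard library are available. Lean on these libraries where they do the work, as an engineer would, in place of code of your own. Each camera call takes 0.05 s, during which the arm holds its last target. There are 200 camera calls.

## Working session

There is one attempt and no reset: what is moved stays moved. The work goes in short steps, Python scripts to look and compute and a tool call to move; the robot and the scene stay as the last step left them, time stands still between calls to the robot, and variables do not carry over. Pictures are saved under pics/ and viewed, at most 10 in all, crops included, and the job is handed in when it is done.

Besides the shell and the picture viewer there is one more tool, called as a command line: name --argument value ..., lists and objects as JSON in quotes. drive_tool: Moves the arm, as the interface text tells. Scaled input: -1 to 1 covers 0.25 m each way for a shift and 45 degrees each way for a turn. Its arguments: {"type":"object","properties":{"plan":{"type":"array","items":{"type":"object","properties":{"x":{"type":"number"},"y":{"type":"number"},"z":{"type":"number"},"twist":{"type":"number"},"grip":{"type":"number"}}}},"squeeze":{"type":"number"}},"required":["plan"]}

```bash
mkdir -p pics; cat > h.py <<'E'
import numpy as np, cv2
from station import *
def ray(name,uv,z,m=None):
    m=m or camera_model(name);K=np.array([[m['fx'],0,m['cx']],[0,m['fy'],m['cy']],[0,0,1]])
    p=cv2.undistortPoints(np.array(uv,float).reshape(-1,1,2),K,np.array(m['distortion'])).reshape(-1,2)
    R=np.array(m['R']);t=np.array(m['t']);c=-R.T@t
    d=np.c_[p,np.ones(len(p))]@R
    return c+d*((z-c[2])/d[:,2])[:,None]
def proj(name,X,m=None):
    m=m or camera_model(name);K=np.array([[m['fx'],0,m['cx']],[0,m['fy'],m['cy']],[0,0,1]])
    return cv2.projectPoints(np.array(X,float).reshape(-1,3),cv2.Rodrigues(np.array(m['R']))[0],np.array(m['t'],float),K,np.array(m['distortion']))[0].reshape(-1,2)
E
python3 - <<'E'
from h import *
a=get_image('top');b=get_image('side')
cv2.imwrite('pics/top0.png',a);cv2.imwrite('pics/side0.png',b)
v=np.hstack([a,b]);cv2.imwrite('pics/both.png',cv2.resize(a,(800,600),interpolation=cv2.INTER_CUBIC))
cv2.imwrite('pics/s.png',cv2.resize(b,(800,600),interpolation=cv2.INTER_CUBIC))
s=get_state();print(s['clock'],s['ee_pos'],s['tcp_rot'],s['wrist_force'],pinch_z)
for n in('top','side'):
    m=camera_model(n);print(n,-np.array(m['R']).T@m['t'],m['fx'])
E
```

```text
0.1 [0.24478316 0.54710438 0.23052537] [[-9.12761985e-01  4.08490890e-01 -8.67122095e-04]
 [ 4.08491770e-01  9.12760786e-01 -1.49054179e-03]
 [ 1.82602304e-04 -1.71472212e-03 -9.99998513e-01]] [-0.63530294  0.69710809  0.1620777 ] 0.0187
top [0.38073607 0.00445673 0.98154744] 351.96179461078515
side [0.37964911 0.69671481 0.82431759] 365.9931736887943
```

View pics/both.png

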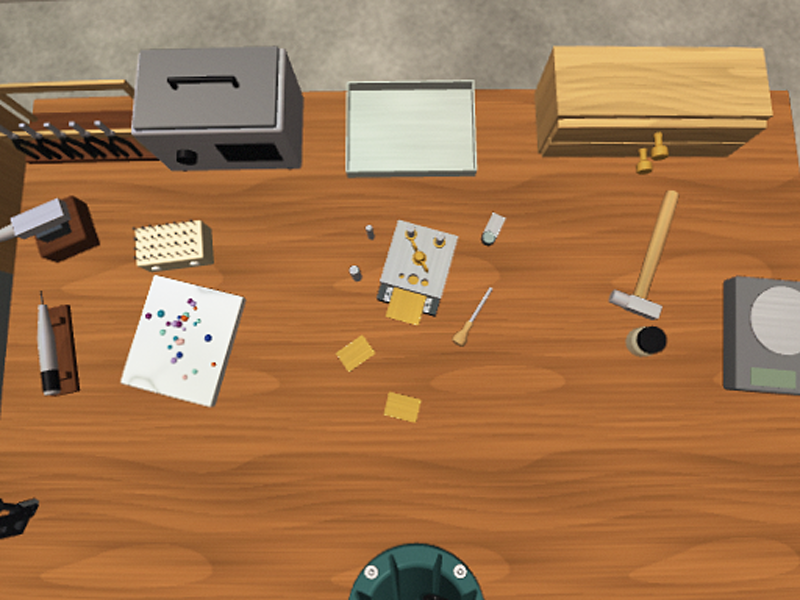

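View pics/s.png

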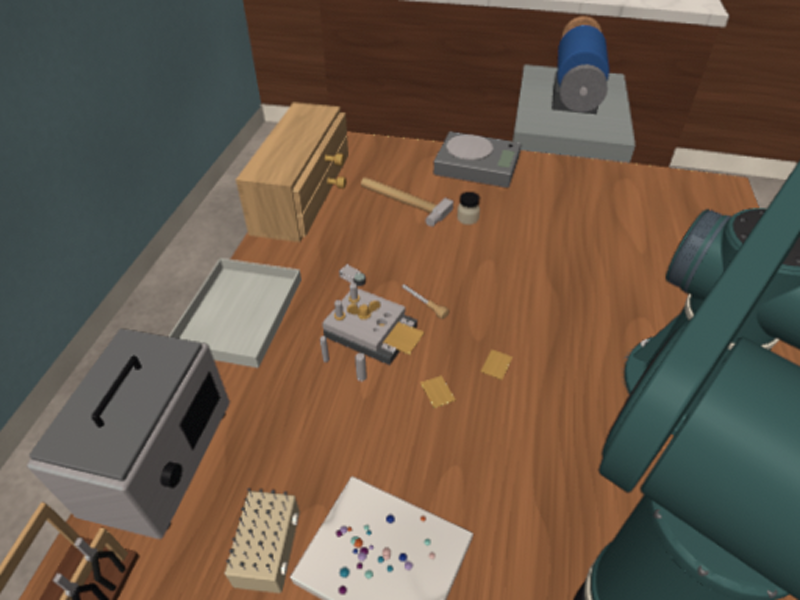

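Top view (800 px): the cutter is at (420,262), with its sheet in the slot at (405,305). The other brass candidates are loose offcuts at (355,352) and (402,407), both smaller, so I choose the one in the slot. Punches are at (369,231) and (354,272), the graver at (475,320), the loupe at (493,228). Next is a close crop to check the choice.

```bash
python3 - <<'E'
from h import *
a=cv2.imread('pics/top0.png');b=cv2.imread('pics/side0.png')
c=cv2.resize(a[130:230,215:325],None,fx=6,fy=6,interpolation=cv2.INTER_CUBIC)  #660x600
cv2.imwrite('pics/c.png',c)
E
```

```text
(no output)
```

View pics/c.png

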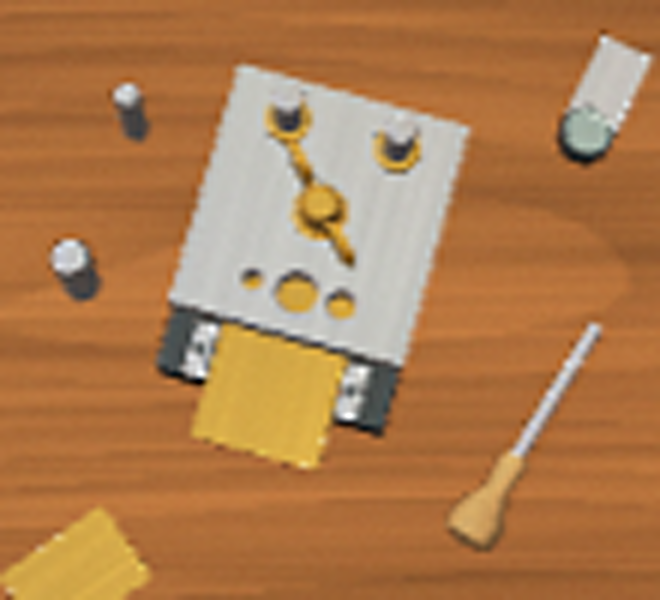

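The crop confirms it: the sheet between the rails is the largest piece, with outer corners at crop (191,437) and (313,469). Guide plate corners are (238,65), (470,128), (400,365), (170,300). The screw is at (319,208) with wing tips at about (285,135) and (350,265), so one wing points at the left pillar.

```bash
python3 - <<'E'
from h import *
def px(l): return (np.array(l,float)+.5)/6-.5+[215,130]
P=ray('top',px([(238,65),(470,128),(400,365),(170,300)]),.0425)[:,:2]
L=np.array([(58,55),(58,-55),(-58,-55),(-58,55)])/1e3
Lc=L-L.mean(0);Pc=P-P.mean(0)
th=np.arctan2((Lc[:,0]*Pc[:,1]-Lc[:,1]*Pc[:,0]).sum(),(Lc*Pc).sum())
R=np.array([[np.cos(th),-np.sin(th)],[np.sin(th),np.cos(th)]])
o=P.mean(0)-R@L.mean(0)
print('th',np.degrees(th),'o',o,'res mm',((P-o)@R-L)*1e3)
def loc(l,z): return np.round(((ray('top',px(l),z)[:,:2]-o)@R)*1e3,1)
print('sheet',loc([(191,437),(313,469)],.024))
print('baseplate',loc([(158,370),(383,433)],.022))
print('wing',loc([(285,135),(350,265),(319,205)],.07), 'hub',loc([(320,203)],.063))
print('holes',loc([(252,279),(297,292),(341,304)],.0425),'pillars',loc([(290,100),(402,132)],.08))
print('punches',loc([(126,93),(70,254)],.06),'graver',loc([(478,530)],.02),'tip',loc([(595,327)],.003),'loupe',loc([(585,133)],.016))
E
```

```text
th -16.54750065586632 o [ 0.60147967 -0.01197023] res mm [[-0.87687939  0.2629239 ]
 [-0.43418931 -0.43058545]
 [ 0.61099603  1.05655305]
 [ 0.70007267 -0.8888915 ]]
sheet [[-112.6   28.8]
 [-111.4  -28.8]]
baseplate [[-86.8  52.3]
 [-86.4 -55. ]]
wing [[ 23.8  23.1]
 [-25.1 -20.7]
 [ -2.8  -0.1]] hub [[-0.1  0. ]]
holes [[-37.8  21.1]
 [-38.   -0.2]
 [-37.8 -20.8]] pillars [[ 37.1  24.6]
 [ 36.6 -26.8]]
punches [[ 25.6  98.4]
 [-52.5 101.1]] graver [[-117.2 -108.6]] tip [[  -8.  -137.7]] loupe [[  77.9 -108.5]]
```

drive_tool --plan '[{"twist": -0.084,"grip": 1},{"twist": -0.084,"grip": 1}]' --squeeze 20

```text
validation failed for argument at $.pl...
```

```bash
cat >> h.py <<'E'
th=np.radians(-16.55);Rc=np.array([[np.cos(th),-np.sin(th),0],[np.sin(th),np.cos(th),0],[0,0,1]]);oc=np.array([.6015,-.012,0])
def where():
    s=get_state();p=(np.array(s['ee_pos'])-oc)@Rc*1e3
    print('clock %.2f'%s['clock'],'cut mm',p.round(1),'F',(np.array(s['wrist_force'])@Rc).round(2),'w',round(s['grip_width'],4))
    return p,np.array(s['tcp_rot'])
def rows(*wps):  # absolute cutter-frame waypoints mm -> tool-frame normalised shifts
    p,R=where();a=np.degrees(np.arctan2((Rc.T@R)[1,0],(Rc.T@R)[0,0]));print('ang',a.round(2))
    for w in wps:
        d=R.T@Rc@((np.array(w)-p)/250);print((np.array(w)),'->',d.round(3));p=np.array(w,float)
E
python3 -c "
from h import *
rows((-150,0,200),(-150,0,60),(-135,0,14),(-123,0,14),(-109,0,14))"
```

```text
clock 0.10 cut mm [-501.2  434.3  230.5] F [-0.81  0.49  0.16] w 0.0857
ang 172.44
[-150    0  200] -> [-1.621 -1.537  0.124]
[-150    0   60] -> [-0.     0.001  0.56 ]
[-135    0   14] -> [-0.06   0.008  0.184]
[-123    0   14] -> [-0.048  0.006 -0.   ]
[-109    0   14] -> [-0.056  0.007 -0.   ]
```

drive_tool --plan '[{"x": 0,"y": 0,"z": 0,"twist": -0.084,"grip": 1},{"x": 0,"y": 0,"z": 0,"twist": -0.084,"grip": 1}]' --squeeze 20

```text
clock: 0.27
ee_pos: [0.2449, 0.5473, 0.2308]
tcp_rot: [[-0.959, 0.282, -0.001], [0.282, 0.959, -0.001], [0.0, -0.001, -1.0]]
wrist_force: [-0.7, -0.2, 0.4]
grip_width: 0.0638
finger_force: 0.0
```

```bash
python3 -c "
from h import *
rows((-150,0,200),(-150,0,60),(-135,0,14),(-123,0,14),(-109,0,14))"
```

```text
clock 0.27 cut mm [-501.2  434.5  230.8] F [-0.65 -0.43  0.44] w 0.0638
ang -179.83
[-150    0  200] -> [-1.4   -1.742  0.125]
[-150    0   60] -> [-0.     0.001  0.56 ]
[-135    0   14] -> [-0.06   0.     0.184]
[-123    0   14] -> [-0.048 -0.    -0.   ]
[-109    0   14] -> [-0.056 -0.    -0.   ]
```

drive_tool --plan '[{"x": -0.0875,"y": -0.109,"z": 0,"twist": 0,"grip": 1},{"x": -0.0875,"y": -0.109,"z": 0,"twist": 0,"grip": 1},{"x": -0.0875,"y": -0.109,"z": 0,"twist": 0,"grip": 1},{"x": -0.0875,"y": -0.109,"z": 0,"twist": 0,"grip": 1},{"x": -0.0875,"y": -0.109,"z": 0,"twist": 0,"grip": 1}]'

```text
clock: 0.68
ee_pos: [0.3111, 0.3842, 0.2309]
tcp_rot: [[-0.959, 0.284, -0.001], [0.284, 0.959, -0.001], [0.0, -0.001, -1.0]]
wrist_force: [-0.3, 0.0, 0.5]
grip_width: 0.0008
finger_force: 0.0
```

drive_tool --plan '[{"x": -0.0875,"y": -0.109,"z": 0,"twist": 0,"grip": 1},{"x": -0.0875,"y": -0.109,"z": 0,"twist": 0,"grip": 1},{"x": -0.0875,"y": -0.109,"z": 0,"twist": 0,"grip": 1},{"x": -0.0875,"y": -0.109,"z": 0,"twist": 0,"grip": 1},{"x": -0.0875,"y": -0.109,"z": 0,"twist": 0,"grip": 1}]'

```text
clock: 1.1
ee_pos: [0.3771, 0.2224, 0.2311]
tcp_rot: [[-0.959, 0.285, -0.0], [0.285, 0.959, -0.0], [0.0, -0.0, -1.0]]
wrist_force: [-0.2, 0.9, 0.2]
grip_width: 0.0002
finger_force: 0.0
```

drive_tool --plan '[{"x": -0.0875,"y": -0.109,"z": 0,"twist": 0,"grip": 1},{"x": -0.0875,"y": -0.109,"z": 0,"twist": 0,"grip": 1},{"x": -0.0875,"y": -0.109,"z": 0,"twist": 0,"grip": 1},{"x": -0.0875,"y": -0.109,"z": 0,"twist": 0,"grip": 1},{"x": -0.0875,"y": -0.109,"z": 0,"twist": 0,"grip": 1}]'

```text
clock: 1.52
ee_pos: [0.4432, 0.0606, 0.2312]
tcp_rot: [[-0.959, 0.285, -0.0], [0.285, 0.959, 0.0], [0.0, -0.0, -1.0]]
wrist_force: [-0.1, 0.0, 0.5]
grip_width: 0.0
finger_force: 0.0
```

```bash
python3 -c "
from h import *
rows((-150,0,200),(-150,0,60),(-135,0,14),(-123,0,14),(-109,0,14))"
```

```text
clock 1.52 cut mm [-172.4   24.5  231.2] F [-0.09 -0.01  0.52] w 0.0
ang 179.99
[-150    0  200] -> [-0.09  -0.098  0.125]
[-150    0   60] -> [-0.    0.    0.56]
[-135    0   14] -> [-0.06   0.     0.184]
[-123    0   14] -> [-0.048  0.    -0.   ]
[-109    0   14] -> [-0.056  0.    -0.   ]
```

Next I descend in front of the sheet (TCP at about x=-150, z=14), then look.

drive_tool --plan '[{"x": -0.09,"y": -0.098,"z": 0.09,"twist": 0,"grip": 1},{"x": 0,"y": 0,"z": 0.16,"twist": 0,"grip": 1},{"x": 0,"y": 0,"z": 0.16,"twist": 0,"grip": 1},{"x": 0,"y": 0,"z": 0.16,"twist": 0,"grip": 1},{"x": 0,"y": 0,"z": 0.16,"twist": 0,"grip": 1}]'

```text
clock: 1.93
ee_pos: [0.4577, 0.032, 0.0474]
tcp_rot: [[-0.958, 0.286, 0.001], [0.286, 0.958, -0.0], [-0.001, 0.0, -1.0]]
wrist_force: [0.2, 0.4, -0.1]
grip_width: -0.0002
finger_force: 0.0
```

drive_tool --plan '[{"x": 0,"y": 0,"z": 0.1,"twist": 0,"grip": 1},{"x": 0,"y": 0,"z": 0.038,"twist": 0,"grip": 1},{"x": -0.04,"y": 0,"z": 0,"twist": 0,"grip": 1}]'

```text
clock: 2.18
ee_pos: [0.4629, 0.0301, 0.012]
tcp_rot: [[-0.959, 0.285, -0.009], [0.285, 0.959, 0.001], [0.009, -0.002, -1.0]]
wrist_force: [-1.6, 0.5, -0.3]
grip_width: -0.0001
finger_force: 0.0
```

```bash
python3 -c "
from h import *
rows((-135,0,14),(-123,0,14),(-109,0,14))
a=get_image('side');cv2.imwrite('pics/side1.png',a)
w=get_image('wrist')
c=cv2.resize(a[160:260,190:310],(720,600),interpolation=cv2.INTER_CUBIC)
cv2.imwrite('pics/v1.png',np.hstack([cv2.resize(c,(400,333)),cv2.resize(w,(400,333))]))"
```

```text
clock 2.18 cut mm [-144.9    0.9   12. ] F [-1.66 -0.01 -0.31] w -0.0001
ang -179.98
[-135    0   14] -> [-0.039 -0.003 -0.008]
[-123    0   14] -> [-0.048 -0.    -0.   ]
[-109    0   14] -> [-0.056 -0.    -0.   ]
```

View pics/v1.png

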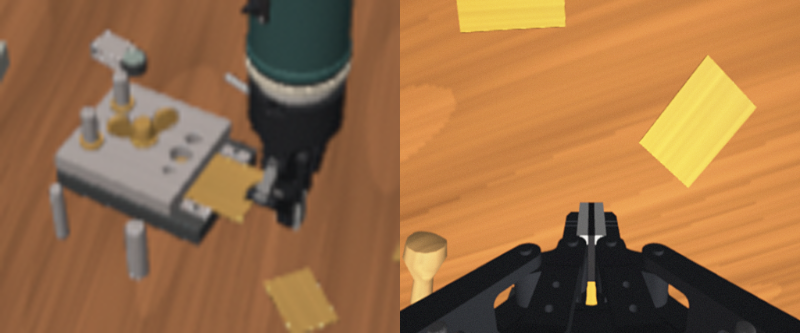

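The fingers are shut in front of the sheet's outer edge (side crop, about (265,190)) and nothing else is near. Pushing in small rows while watching the force.

drive_tool --plan '[{"x": -0.04,"y": -0.003,"z": 0,"twist": 0,"grip": 1},{"x": -0.03,"y": 0,"z": 0,"twist": 0,"grip": 1},{"x": -0.02,"y": 0,"z": 0,"twist": 0,"grip": 1},{"x": -0.014,"y": 0,"z": 0,"twist": 0,"grip": 1},{"x": 0,"y": 0,"z": 0,"twist": 0,"grip": 1}]'

```text
clock: 2.7
ee_pos: [0.4937, 0.0211, 0.0151]
tcp_rot: [[-0.958, 0.285, 0.002], [0.285, 0.958, -0.0], [-0.002, 0.0, -1.0]]
wrist_force: [-0.8, -0.3, -0.0]
grip_width: -0.0004
finger_force: 0.0
```

drive_tool --plan '[{"x": -0.012,"y": 0,"z": 0,"twist": 0,"grip": 1},{"x": -0.008,"y": 0,"z": 0,"twist": 0,"grip": 1},{"x": 0,"y": 0,"z": 0,"twist": 0,"grip": 1}]'

```text
clock: 2.95
ee_pos: [0.497, 0.02, 0.0143]
tcp_rot: [[-0.959, 0.285, -0.0], [0.285, 0.959, -0.0], [0.0, -0.0, -1.0]]
wrist_force: [-0.6, -0.1, -0.2]
grip_width: -0.0
finger_force: 0.1
```

```bash
python3 -c "
from h import *
where()"
```

```text
clock 2.95 cut mm [-109.3    0.9   14.3] F [-0.56 -0.22 -0.17] w -0.0
```

drive_tool --plan '[{"x": -0.006,"y": 0,"z": 0,"twist": 0,"grip": 1},{"x": 0,"y": 0,"z": 0,"twist": 0,"grip": 1}]'

```text
clock: 3.12
ee_pos: [0.4982, 0.0196, 0.0142]
tcp_rot: [[-0.959, 0.285, -0.0], [0.285, 0.959, -0.0], [0.0, -0.0, -1.0]]
wrist_force: [-0.8, -0.4, 0.3]
grip_width: 0.0002
finger_force: 0.4
```

drive_tool --plan '[{"x": -0.005,"y": 0,"z": 0,"twist": 0,"grip": 1},{"x": 0,"y": 0,"z": 0,"twist": 0,"grip": 1}]'

```text
clock: 3.28
ee_pos: [0.4987, 0.0194, 0.0141]
tcp_rot: [[-0.959, 0.285, -0.002], [0.285, 0.959, 0.0], [0.002, -0.0, -1.0]]
wrist_force: [-2.7, 1.3, 2.0]
grip_width: -0.0001
finger_force: 1.5
```

```bash
python3 -c "
from h import *
where()"
```

```text
clock 3.28 cut mm [-107.5    0.8   14.1] F [-2.98  0.49  1.98] w -0.0001
```

drive_tool --plan '[{"x": -0.005,"y": 0,"z": 0,"twist": 0,"grip": 1},{"x": 0,"y": 0,"z": 0,"twist": 0,"grip": 1},{"x": 0,"y": 0,"z": 0,"twist": 0,"grip": 1}]'

```text
clock: 3.53
ee_pos: [0.4988, 0.0193, 0.0141]
tcp_rot: [[-0.959, 0.285, -0.003], [0.285, 0.959, 0.001], [0.003, -0.0, -1.0]]
wrist_force: [-5.4, 2.4, 3.8]
grip_width: -0.0
finger_force: 2.7
```

```bash
python3 -c "
from h import *
where()"
```

```text
clock 3.53 cut mm [-107.4    0.8   14.1] F [-5.85  0.78  3.83] w -0.0
```

The force climbs without motion, so the sheet is on the stop. Backing off and going over to the screw.

drive_tool --plan '[{"x": 0.08,"y": 0,"z": 0,"twist": 0,"grip": 1},{"x": 0,"y": 0,"z": -0.13,"twist": 0,"grip": 1},{"x": 0,"y": 0,"z": -0.14,"twist": 0,"grip": 1},{"x": 0,"y": -0.06,"z": -0.1,"twist": 0,"grip": 1},{"x": -0.08,"y": -0.1,"z": 0,"twist": 0,"grip": 1}]'

```text
clock: 3.95
ee_pos: [0.49, -0.018, 0.1111]
tcp_rot: [[-0.959, 0.282, 0.005], [0.282, 0.959, -0.0], [-0.005, 0.001, -1.0]]
wrist_force: [0.7, 0.3, 0.3]
grip_width: -0.0001
finger_force: 0.0
```

```bash
python3 -c "
from h import *
rows((2,-46,105),(2,-46,62),(-4,-36,62),(-10,-27,62),(-26,-18,62),(-33,-8,62),(-30,1,62),(-22,8,62),(-14,24,62),(-5,38,62))"
```

```text
clock 3.95 cut mm [-105.2  -37.6  111.1] F [0.59 0.51 0.35] w -0.0001
ang -179.82
[  2 -46 105] -> [-0.429 -0.035  0.026]
[  2 -46  62] -> [ 0.001 -0.     0.172]
[ -4 -36  62] -> [ 0.024  0.04  -0.   ]
[-10 -27  62] -> [ 0.024  0.036 -0.   ]
[-26 -18  62] -> [ 0.064  0.036 -0.   ]
[-33  -8  62] -> [ 0.028  0.04  -0.   ]
[-30   1  62] -> [-0.012  0.036  0.   ]
[-22   8  62] -> [-0.032  0.028  0.   ]
[-14  24  62] -> [-0.032  0.064  0.   ]
[-5 38 62] -> [-0.036  0.056  0.   ]
```

drive_tool --plan '[{"x": -0.13,"y": -0.018,"z": 0,"twist": 0,"grip": 1},{"x": -0.14,"y": -0.017,"z": 0,"twist": 0,"grip": 1},{"x": -0.14,"y": 0,"z": 0,"twist": 0,"grip": 1},{"x": 0,"y": 0,"z": 0,"twist": 0,"grip": 1}]'

```text
clock: 4.28
ee_pos: [0.5942, -0.0605, 0.1082]
tcp_rot: [[-0.958, 0.286, 0.011], [0.286, 0.958, -0.003], [-0.012, 0.0, -1.0]]
wrist_force: [1.2, -0.6, 0.1]
grip_width: -0.0001
finger_force: 0.0
```

```bash
python3 -c "
from h import *
rows((2,-46,105),(2,-46,62),(-4,-36,62))
a=get_image('side');w=get_image('wrist')
c=cv2.resize(a[160:260,190:310],(400,333),interpolation=cv2.INTER_CUBIC)
cv2.imwrite('pics/v2.png',np.hstack([c,cv2.resize(w,(400,333))]))"
```

```text
clock 4.28 cut mm [  6.8 -48.5 108.2] F [ 1.29 -0.25  0.12] w -0.0001
ang 179.91
[  2 -46 105] -> [0.019 0.01  0.013]
[  2 -46  62] -> [ 0.002 -0.     0.172]
[ -4 -36  62] -> [ 0.024  0.04  -0.   ]
```

View pics/v2.png

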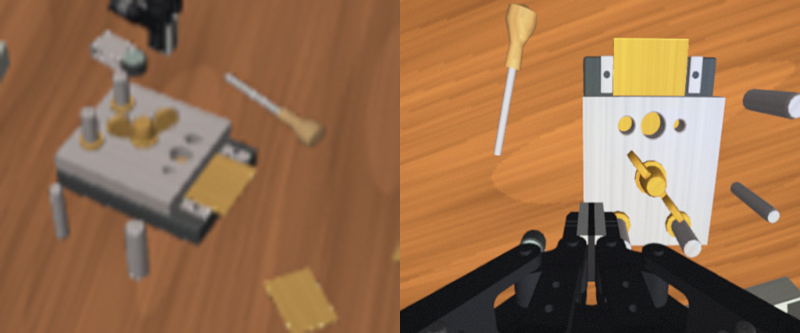

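The wrist view shows the sheet straight and home between the rails (650,65), the holes brass-filled, and the front wing tip at (630,155), right of front. Descending at the right side and stroking clockwise.

drive_tool --plan '[{"x": 0.012,"y": 0.006,"z": 0.08,"twist": 0,"grip": 1},{"x": 0,"y": 0,"z": 0.105,"twist": 0,"grip": 1},{"x": 0,"y": 0,"z": 0,"twist": 0,"grip": 1}]'

```text
clock: 4.63
ee_pos: [0.578, -0.0535, 0.0568]
tcp_rot: [[-0.959, 0.284, -0.008], [0.284, 0.959, 0.002], [0.008, -0.001, -1.0]]
wrist_force: [-0.6, 0.5, -1.0]
grip_width: -0.0003
finger_force: 0.0
```

```bash
python3 -c "
from h import *
rows((-2,-36,62),(-10,-27,62),(-26,-18,62),(-33,-8,62))"
```

```text
clock 4.63 cut mm [-10.7 -46.5  56.8] F [-0.7   0.3  -0.97] w -0.0003
ang -179.98
[ -2 -36  62] -> [-0.035  0.042 -0.021]
[-10 -27  62] -> [0.032 0.036 0.   ]
[-26 -18  62] -> [0.064 0.036 0.   ]
[-33  -8  62] -> [0.028 0.04  0.   ]
```

drive_tool --plan '[{"x": 0,"y": 0,"z": -0.02,"twist": 0,"grip": 1},{"x": 0,"y": 0,"z": 0,"twist": 0,"grip": 1},{"x": 0,"y": 0,"z": 0,"twist": 0,"grip": 1}]'

```text
clock: 4.88
ee_pos: [0.5837, -0.0548, 0.0674]
tcp_rot: [[-0.959, 0.285, 0.003], [0.285, 0.959, -0.001], [-0.003, 0.0, -1.0]]
wrist_force: [-0.0, -0.1, -0.4]
grip_width: 0.0001
finger_force: 0.0
```

```bash
python3 -c "
from h import *
rows((-2,-36,62),(-10,-27,62),(-26,-18,62),(-33,-8,62))"
```

```text
clock 4.88 cut mm [ -4.9 -46.1  67.4] F [ 0.04 -0.14 -0.37] w 0.0001
ang -179.99
[ -2 -36  62] -> [-0.011  0.041  0.022]
[-10 -27  62] -> [ 0.032  0.036 -0.   ]
[-26 -18  62] -> [ 0.064  0.036 -0.   ]
[-33  -8  62] -> [ 0.028  0.04  -0.   ]
```

drive_tool --plan '[{"x": -0.008,"y": 0.02,"z": 0.022,"twist": 0,"grip": 1},{"x": 0,"y": 0.028,"z": 0,"twist": 0,"grip": 1},{"x": 0.02,"y": 0.028,"z": 0,"twist": 0,"grip": 1},{"x": 0.03,"y": 0.02,"z": 0,"twist": 0,"grip": 1},{"x": 0.035,"y": 0.02,"z": 0,"twist": 0,"grip": 1}]'

```text
clock: 5.3
ee_pos: [0.5726, -0.0207, 0.0603]
tcp_rot: [[-0.959, 0.284, 0.001], [0.284, 0.959, -0.0], [-0.001, -0.0, -1.0]]
wrist_force: [0.4, -2.2, -0.1]
grip_width: -0.0002
finger_force: 0.6
```

```bash
python3 -c "
from h import *
rows((-33,-8,62),(-30,1,62),(-22,8,62),(-14,24,62),(-5,38,62))"
```

```text
clock 5.30 cut mm [-25.3 -16.6  60.3] F [ 1.04 -2.01 -0.13] w -0.0002
ang -179.97
[-33  -8  62] -> [ 0.031  0.034 -0.007]
[-30   1  62] -> [-0.012  0.036  0.   ]
[-22   8  62] -> [-0.032  0.028  0.   ]
[-14  24  62] -> [-0.032  0.064  0.   ]
[-5 38 62] -> [-0.036  0.056  0.   ]
```

drive_tool --plan '[{"x": 0.02,"y": 0.034,"z": -0.007,"twist": 0,"grip": 1},{"x": 0,"y": 0.036,"z": 0,"twist": 0,"grip": 1},{"x": -0.03,"y": 0.03,"z": 0,"twist": 0,"grip": 1},{"x": -0.03,"y": 0.036,"z": 0,"twist": 0,"grip": 1},{"x": -0.03,"y": 0.04,"z": 0,"twist": 0,"grip": 1}]'

```text
clock: 5.72
ee_pos: [0.6025, 0.0164, 0.0617]
tcp_rot: [[-0.959, 0.285, -0.001], [0.285, 0.959, -0.0], [0.0, -0.0, -1.0]]
wrist_force: [-1.7, -0.4, 1.2]
grip_width: -0.0003
finger_force: 0.8
```

```bash
python3 -c "
from h import *
rows((-5,38,62),(0,38,62))
w=get_image('wrist');cv2.imwrite('pics/w3.png',w)"
```

```text
clock 5.72 cut mm [-7.1 27.5 61.7] F [-1.51 -0.88  1.24] w -0.0003
ang -180.0
[-5 38 62] -> [-0.008  0.042 -0.001]
[ 0 38 62] -> [-0.02 -0.   -0.  ]
```

View pics/w3.png

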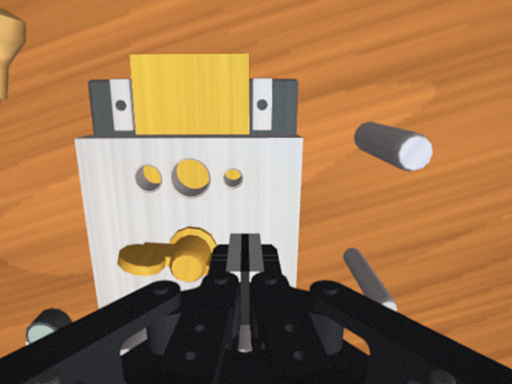

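The wings now lie roughly across the cutter, the right one at (140,258), so the stroke works. Pushing a bit past before returning.

drive_tool --plan '[{"x": -0.024,"y": 0.02,"z": 0,"twist": 0,"grip": 1},{"x": -0.024,"y": 0.012,"z": 0,"twist": 0,"grip": 1},{"x": -0.016,"y": 0,"z": 0,"twist": 0,"grip": 1},{"x": 0.02,"y": 0.02,"z": 0,"twist": 0,"grip": 1},{"x": 0,"y": 0,"z": -0.08,"twist": 0,"grip": 1}]'

```text
clock: 6.18
ee_pos: [0.6131, 0.0257, 0.0787]
tcp_rot: [[-0.958, 0.285, -0.006], [0.285, 0.958, 0.001], [0.006, -0.001, -1.0]]
wrist_force: [-0.4, 0.0, -0.0]
grip_width: 0.0004
finger_force: 0.0
```

drive_tool --plan '[{"x": 0.02,"y": -0.06,"z": -0.06,"twist": 0,"grip": 1},{"x": 0.04,"y": -0.08,"z": 0,"twist": 0,"grip": 1},{"x": 0,"y": -0.08,"z": 0,"twist": 0,"grip": 1},{"x": -0.02,"y": -0.08,"z": 0,"twist": 0,"grip": 1},{"x": 0,"y": 0,"z": 0,"twist": 0,"grip": 1}]'

```text
clock: 6.6
ee_pos: [0.5849, -0.047, 0.0973]
tcp_rot: [[-0.958, 0.287, 0.001], [0.287, 0.958, -0.002], [-0.002, -0.001, -1.0]]
wrist_force: [0.3, -0.8, 0.4]
grip_width: 0.0001
finger_force: 0.0
```

```bash
python3 -c "
from h import *
rows((4,-46,95),(4,-46,62))
w=get_image('wrist');cv2.imwrite('pics/w4.png',w)"
```

```text
clock 6.60 cut mm [ -5.9 -38.3  97.3] F [ 0.53 -0.73  0.45] w 0.0001
ang 179.88
[  4 -46  95] -> [-0.04  -0.031  0.009]
[  4 -46  62] -> [0.    0.    0.132]
```

View pics/w4.png

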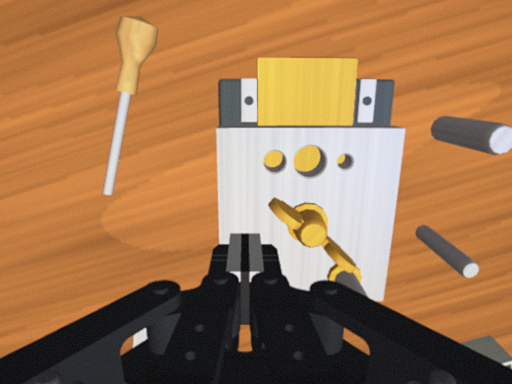

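One stroke gave about 170°; the next wing waits at front right, tip (272,203). Second stroke.

drive_tool --plan '[{"x": -0.03,"y": -0.031,"z": 0.03,"twist": 0,"grip": 1},{"x": 0,"y": 0,"z": 0.06,"twist": 0,"grip": 1},{"x": 0,"y": 0,"z": 0.045,"twist": 0,"grip": 1},{"x": 0,"y": 0,"z": 0,"twist": 0,"grip": 1},{"x": 0,"y": 0,"z": 0,"twist": 0,"grip": 1}]'

```text
clock: 7.07
ee_pos: [0.5891, -0.0529, 0.0618]
tcp_rot: [[-0.959, 0.284, -0.003], [0.284, 0.959, 0.001], [0.003, -0.0, -1.0]]
wrist_force: [0.5, 0.1, 0.2]
grip_width: -0.0002
finger_force: 0.0
```

```bash
python3 -c "
from h import *
rows((-2,-36,62),(-10,-27,62),(-26,-18,62),(-33,-8,62))"
```

```text
clock 7.07 cut mm [ -0.2 -42.7  61.8] F [0.48 0.27 0.17] w -0.0002
ang -179.97
[ -2 -36  62] -> [ 0.007  0.027 -0.001]
[-10 -27  62] -> [0.032 0.036 0.   ]
[-26 -18  62] -> [0.064 0.036 0.   ]
[-33  -8  62] -> [0.028 0.04  0.   ]
```

drive_tool --plan '[{"x": 0,"y": 0.03,"z": 0,"twist": 0,"grip": 1},{"x": 0.02,"y": 0.03,"z": 0,"twist": 0,"grip": 1},{"x": 0.03,"y": 0.025,"z": 0,"twist": 0,"grip": 1},{"x": 0.03,"y": 0.02,"z": 0,"twist": 0,"grip": 1},{"x": 0.035,"y": 0.02,"z": 0,"twist": 0,"grip": 1}]'

```text
clock: 7.48
ee_pos: [0.5713, -0.0145, 0.0636]
tcp_rot: [[-0.959, 0.284, 0.001], [0.284, 0.959, -0.0], [-0.001, -0.0, -1.0]]
wrist_force: [1.2, -1.4, 0.5]
grip_width: -0.0002
finger_force: 0.6
```

drive_tool --plan '[{"x": 0.01,"y": 0.034,"z": 0,"twist": 0,"grip": 1},{"x": 0,"y": 0.036,"z": 0,"twist": 0,"grip": 1},{"x": -0.02,"y": 0.03,"z": 0,"twist": 0,"grip": 1},{"x": 0,"y": 0,"z": 0,"twist": 0,"grip": 1}]'

```text
clock: 7.82
ee_pos: [0.5822, 0.0094, 0.0632]
tcp_rot: [[-0.959, 0.284, 0.001], [0.284, 0.959, 0.001], [-0.001, 0.001, -1.0]]
wrist_force: [-0.8, 1.3, -0.3]
grip_width: -0.0001
finger_force: 0.3
```

```bash
python3 -c "
from h import *
rows((-22,12,62),(-14,24,62),(-7,28,62))"
```

```text
clock 7.82 cut mm [-24.6  15.   63.2] F [-1.11  1.05 -0.33] w -0.0001
ang -179.94
[-22  12  62] -> [-0.01  -0.012  0.005]
[-14  24  62] -> [-0.032  0.048  0.   ]
[-7 28 62] -> [-0.028  0.016  0.   ]
```

drive_tool --plan '[{"x": -0.02,"y": 0.02,"z": 0,"twist": 0,"grip": 1},{"x": -0.016,"y": 0.016,"z": 0,"twist": 0,"grip": 1},{"x": 0,"y": 0,"z": 0,"twist": 0,"grip": 1}]'

```text
clock: 8.07
ee_pos: [0.5937, 0.0143, 0.063]
tcp_rot: [[-0.959, 0.285, 0.001], [0.285, 0.959, 0.0], [-0.001, 0.001, -1.0]]
wrist_force: [0.8, 0.1, -0.5]
grip_width: -0.0002
finger_force: 0.0
```

drive_tool --plan '[{"x": -0.012,"y": 0.006,"z": 0,"twist": 0,"grip": 1},{"x": -0.006,"y": 0,"z": 0,"twist": 0,"grip": 1},{"x": 0,"y": 0,"z": 0,"twist": 0,"grip": 1}]'

```text
clock: 8.32
ee_pos: [0.5971, 0.0141, 0.0629]
tcp_rot: [[-0.958, 0.285, -0.0], [0.285, 0.958, 0.0], [0.0, 0.0, -1.0]]
wrist_force: [0.0, 1.5, 0.3]
grip_width: -0.0004
finger_force: 0.1
```

```bash
python3 -c "
from h import *
where()"
```

```text
clock 8.32 cut mm [-11.6  23.7  62.9] F [-0.42  1.46  0.32] w -0.0004
```

drive_tool --plan '[{"x": -0.01,"y": 0.01,"z": 0,"twist": 0,"grip": 1},{"x": -0.008,"y": 0.005,"z": 0,"twist": 0,"grip": 1},{"x": 0,"y": 0,"z": 0,"twist": 0,"grip": 1}]'

```text
clock: 8.57
ee_pos: [0.6026, 0.0164, 0.063]
tcp_rot: [[-0.959, 0.285, 0.0], [0.285, 0.959, -0.0], [-0.0, -0.0, -1.0]]
wrist_force: [-0.9, -0.3, -0.3]
grip_width: -0.0001
finger_force: 0.4
```

drive_tool --plan '[{"x": -0.008,"y": 0,"z": 0,"twist": 0,"grip": 1},{"x": 0,"y": 0,"z": 0,"twist": 0,"grip": 1}]'

```text
clock: 8.73
ee_pos: [0.6044, 0.0158, 0.0631]
tcp_rot: [[-0.959, 0.285, 0.0], [0.285, 0.959, -0.0], [-0.0, -0.0, -1.0]]
wrist_force: [-1.1, -0.2, 0.1]
grip_width: -0.0003
finger_force: 0.5
```

drive_tool --plan '[{"x": -0.008,"y": 0,"z": 0,"twist": 0,"grip": 1},{"x": 0,"y": 0,"z": 0,"twist": 0,"grip": 1}]'

```text
clock: 8.9
ee_pos: [0.6063, 0.0151, 0.0631]
tcp_rot: [[-0.959, 0.285, 0.0], [0.285, 0.959, -0.0], [-0.0, -0.0, -1.0]]
wrist_force: [-0.7, 0.2, 0.3]
grip_width: 0.0002
finger_force: 0.5
```

```bash
python3 -c "
from h import *
where()"
```

```text
clock 8.90 cut mm [-3.1 27.4 63.1] F [-0.73 -0.    0.3 ] w 0.0002
```

No stop at the 90° crossing, so another half turn remains. Finishing this stroke and returning.

drive_tool --plan '[{"x": -0.016,"y": 0.012,"z": 0,"twist": 0,"grip": 1},{"x": -0.016,"y": 0.01,"z": 0,"twist": 0,"grip": 1},{"x": 0,"y": 0,"z": 0,"twist": 0,"grip": 1},{"x": 0.02,"y": 0.02,"z": 0,"twist": 0,"grip": 1},{"x": 0,"y": 0,"z": -0.1,"twist": 0,"grip": 1}]'

```text
clock: 9.32
ee_pos: [0.6082, 0.0256, 0.0842]
tcp_rot: [[-0.959, 0.285, -0.008], [0.285, 0.959, 0.001], [0.008, -0.001, -1.0]]
wrist_force: [-1.3, 0.4, 0.1]
grip_width: -0.0002
finger_force: 0.0
```

drive_tool --plan '[{"x": 0.02,"y": -0.06,"z": -0.04,"twist": 0,"grip": 1},{"x": 0.02,"y": -0.08,"z": 0,"twist": 0,"grip": 1},{"x": 0,"y": -0.08,"z": 0,"twist": 0,"grip": 1},{"x": -0.02,"y": -0.08,"z": 0,"twist": 0,"grip": 1},{"x": 0,"y": 0,"z": 0,"twist": 0,"grip": 1}]'

```text
clock: 9.73
ee_pos: [0.5855, -0.0495, 0.0987]
tcp_rot: [[-0.958, 0.286, 0.002], [0.286, 0.958, -0.002], [-0.002, -0.002, -1.0]]
wrist_force: [0.2, -0.2, 0.7]
grip_width: 0.0
finger_force: 0.0
```

```bash
python3 -c "
from h import *
rows((4,-46,95),(4,-46,62))
w=get_image('wrist');cv2.imwrite('pics/w5.png',w)"
```

```text
clock 9.73 cut mm [ -4.7 -40.5  98.7] F [ 0.24 -0.15  0.73] w 0.0
ang 179.91
[  4 -46  95] -> [-0.035 -0.022  0.015]
[  4 -46  62] -> [0.    0.    0.132]
```

View pics/w5.png

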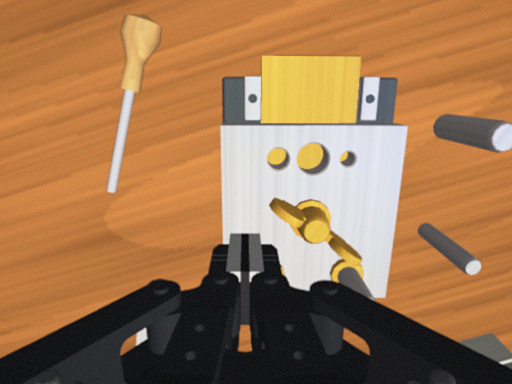

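The wing is at front right again, tip (275,203). Third stroke, creeping near 90° where the stop may come.

drive_tool --plan '[{"x": -0.03,"y": -0.02,"z": 0.03,"twist": 0,"grip": 1},{"x": 0,"y": 0,"z": 0.06,"twist": 0,"grip": 1},{"x": 0,"y": 0,"z": 0.055,"twist": 0,"grip": 1},{"x": 0,"y": 0,"z": 0,"twist": 0,"grip": 1},{"x": 0,"y": 0,"z": 0,"twist": 0,"grip": 1}]'

```text
clock: 10.2
ee_pos: [0.5909, -0.0524, 0.0608]
tcp_rot: [[-0.959, 0.284, -0.002], [0.284, 0.959, 0.0], [0.002, -0.0, -1.0]]
wrist_force: [-0.7, 0.4, -0.1]
grip_width: 0.0001
finger_force: 0.0
```

drive_tool --plan '[{"x": 0,"y": 0.03,"z": 0,"twist": 0,"grip": 1},{"x": 0.02,"y": 0.03,"z": 0,"twist": 0,"grip": 1},{"x": 0.03,"y": 0.025,"z": 0,"twist": 0,"grip": 1},{"x": 0.03,"y": 0.02,"z": 0,"twist": 0,"grip": 1},{"x": 0.035,"y": 0.02,"z": 0,"twist": 0,"grip": 1}]'

```text
clock: 10.62
ee_pos: [0.5729, -0.0139, 0.0625]
tcp_rot: [[-0.959, 0.284, 0.001], [0.284, 0.959, -0.0], [-0.002, -0.0, -1.0]]
wrist_force: [0.6, -2.5, 0.2]
grip_width: 0.0
finger_force: 0.7
```

drive_tool --plan '[{"x": 0.01,"y": 0.034,"z": 0,"twist": 0,"grip": 1},{"x": 0,"y": 0.034,"z": 0,"twist": 0,"grip": 1},{"x": -0.016,"y": 0.024,"z": 0,"twist": 0,"grip": 1},{"x": 0,"y": 0,"z": 0,"twist": 0,"grip": 1}]'

```text
clock: 10.95
ee_pos: [0.5818, 0.0083, 0.0619]
tcp_rot: [[-0.959, 0.284, 0.001], [0.284, 0.959, 0.0], [-0.0, 0.001, -1.0]]
wrist_force: [-0.2, 0.9, -0.3]
grip_width: -0.0001
finger_force: 0.3
```

```bash
python3 -c "
from h import *
rows((-22,16,62),(-14,24,62),(-7,28,62))"
```

```text
clock 10.95 cut mm [-24.7  13.8  61.9] F [-0.47  0.78 -0.34] w -0.0001
ang -179.94
[-22  16  62] -> [-0.011  0.009 -0.001]
[-14  24  62] -> [-0.032  0.032  0.   ]
[-7 28 62] -> [-0.028  0.016  0.   ]
```

drive_tool --plan '[{"x": -0.016,"y": 0.018,"z": 0,"twist": 0,"grip": 1},{"x": -0.016,"y": 0.016,"z": 0,"twist": 0,"grip": 1},{"x": 0,"y": 0,"z": 0,"twist": 0,"grip": 1}]'

```text
clock: 11.2
ee_pos: [0.5925, 0.013, 0.0618]
tcp_rot: [[-0.959, 0.285, 0.001], [0.285, 0.959, 0.0], [-0.001, 0.001, -1.0]]
wrist_force: [1.2, 0.2, 0.9]
grip_width: 0.0001
finger_force: 0.1
```

drive_tool --plan '[{"x": -0.012,"y": 0.006,"z": 0,"twist": 0,"grip": 1},{"x": 0,"y": 0,"z": 0,"twist": 0,"grip": 1}]'

```text
clock: 11.37
ee_pos: [0.595, 0.0132, 0.0617]
tcp_rot: [[-0.958, 0.285, 0.0], [0.285, 0.958, 0.0], [-0.0, 0.0, -1.0]]
wrist_force: [-0.2, -0.4, -0.1]
grip_width: -0.0
finger_force: 0.1
```

drive_tool --plan '[{"x": -0.01,"y": 0.004,"z": 0,"twist": 0,"grip": 1},{"x": 0,"y": 0,"z": 0,"twist": 0,"grip": 1}]'

```text
clock: 11.53
ee_pos: [0.5963, 0.0134, 0.0616]
tcp_rot: [[-0.959, 0.285, -0.002], [0.285, 0.959, -0.0], [0.002, -0.0, -1.0]]
wrist_force: [-2.4, -0.1, -0.6]
grip_width: -0.0001
finger_force: 1.2
```

```bash
python3 -c "
from h import *
where()"
```

```text
clock 11.53 cut mm [-12.2  22.9  61.6] F [-2.32 -0.77 -0.62] w -0.0001
```

drive_tool --plan '[{"x": -0.003,"y": 0,"z": 0,"twist": 0,"grip": 1},{"x": 0,"y": 0,"z": 0,"twist": 0,"grip": 1},{"x": 0,"y": 0,"z": 0,"twist": 0,"grip": 1}]'

```text
clock: 11.78
ee_pos: [0.5964, 0.0134, 0.0615]
tcp_rot: [[-0.959, 0.285, -0.002], [0.285, 0.959, 0.0], [0.002, -0.0, -1.0]]
wrist_force: [-4.8, 0.3, 2.1]
grip_width: -0.0002
finger_force: 2.4
```

```bash
python3 -c "
from h import *
where()"
```

```text
clock 11.78 cut mm [-12.1  22.9  61.5] F [-4.72 -1.05  2.07] w -0.0002
```

Force is rising with no motion, so the screw is at its hard stop. Backing off forward first, then up, then checking.

drive_tool --plan '[{"x": 0.03,"y": 0,"z": 0,"twist": 0,"grip": 1},{"x": 0.04,"y": 0,"z": 0,"twist": 0,"grip": 1},{"x": 0,"y": 0,"z": -0.08,"twist": 0,"grip": 1},{"x": 0,"y": 0,"z": -0.12,"twist": 0,"grip": 1},{"x": 0,"y": 0,"z": -0.12,"twist": 0,"grip": 1}]'

```text
clock: 12.2
ee_pos: [0.5798, 0.0187, 0.1421]
tcp_rot: [[-0.959, 0.285, -0.001], [0.285, 0.959, 0.0], [0.001, -0.0, -1.0]]
wrist_force: [0.9, -0.2, 0.2]
grip_width: -0.0001
finger_force: 0.0
```

drive_tool --plan '[{"x": -0.06,"y": -0.06,"z": -0.04,"twist": 0,"grip": 1},{"x": -0.1,"y": -0.12,"z": 0,"twist": 0,"grip": 1},{"x": -0.1,"y": -0.12,"z": 0,"twist": 0,"grip": 1},{"x": 0,"y": -0.06,"z": 0,"twist": 0,"grip": 1},{"x": 0,"y": 0,"z": 0,"twist": 0,"grip": 1}]'

```text
clock: 12.62
ee_pos: [0.6181, -0.0899, 0.1522]
tcp_rot: [[-0.958, 0.288, 0.002], [0.288, 0.958, -0.002], [-0.003, -0.001, -1.0]]
wrist_force: [0.2, 0.8, 0.4]
grip_width: 0.0003
finger_force: 0.0
```

```bash
python3 -c "
from h import *
where()
w=get_image('wrist');s=get_image('side')
c=cv2.resize(s[160:260,190:310],(400,333),interpolation=cv2.INTER_CUBIC)
cv2.imwrite('pics/v6.png',np.hstack([c,cv2.resize(w,(400,333))]))"
```

```text
clock 12.62 cut mm [ 38.1 -70.  152.2] F [-0.03  0.78  0.43] w 0.0003
```

View pics/v6.png

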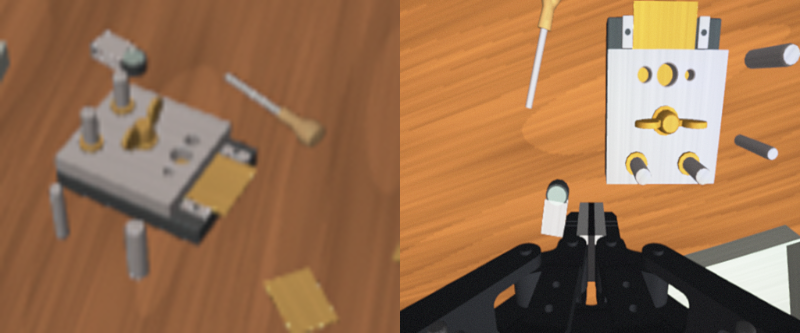

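The wings lie straight across the cutter at (672,122), which is the fully down angle. The sheet is straight and still home at (665,25), and the bystanders haven't moved. Handing in.

```bash
python3 -c "
from station import *
print(close_job())"
```

```text
the job is handed in; nothing more can be done
None
```

The brass sheet is fully home against the stop, the wing screw is run down to its hard stop and so clamps it, nothing else on the bench looked moved, and the job was handed in at about 12.7 s; the hand-in gave no verdict.

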